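# Clear the spent tape roll and hold the unwinder's tensioner back for a full one

### The job

The tape roll on the unwinder's upright spindle is down to its last turns: slide it up off the spindle and stand it in the free half of the shallow steel tray, let go of it, and then push the unwinder's sprung tensioner arm back past its ratchet click and on until it stands clear of the pawl, so that a full roll can go on. Finish holding the arm there, compressed against its spring and not resting on the pawl: the program ends while holding, without letting go. Leave the other things on the bench as they are.

Things in the scene. Friction and masses are not known exactly. Their poses are not given: they have to be found in the camera images.
- unwinder: Tape unwinder fixed to the bench: grey base plate 250 x 250 mm, 12 mm thick; origin at the centre of its underside, x and y along its edges, z up. On it, at (x, y) in mm: spindle (-45, 45); tensioner pivot (55, -4), the arm pointing to -x at rest; two guide rollers 26 mm wide, 77 mm high, at (90, 90) and (108, 50); ratchet pawl near (85, -45), lower than 27 mm.
- spindle_top (a point): Centre of the top of the upright steel spindle, 90 mm above the bench, diameter 31 mm. At its foot an aluminium platter of diameter 68 mm, top 30 mm above the bench; both turn together. Axes as the unwinder's.
- roll_mid (a point): Centre (on the axis, half-way up) of the used-up roll on the spindle: ring of outer diameter 60, hole 36, height 48 mm, about 90 g, cardboard core with a little whitish tape; z is its axis. It stands on the platter, top 78 mm above the bench. On its unwinder -y side the arm's idler roller (28 mm wide, top 82 mm high) is 5 mm away; fingers have room on its two sides along the unwinder's x.
- tensioner_pivot (a point): Point on the vertical hinge axis of the tensioner arm, 80 mm above the bench; axes as the unwinder's. The low arm (top 24 mm above the bench, hub 57 mm) carries the idler roller at 100 mm and the thumb post at 145 mm from this axis.
- thumb_post (a point): Middle of the grip of the thumb post, an upright black ribbed sleeve at the arm's outer end: diameter 18 mm, 55 to 105 mm above the bench, this point at 80 mm. Round, may be pinched or pushed. At rest it is 67 mm from the spindle axis; the idler roller's axis is 45 mm from it. This point's -x points outwards along the arm; the arm is pushed back to the unwinder's -y side.
- tensioner (a joint): Arm angle, rad: 0 at rest, grows counter-clockwise from above as it is pushed back, rear stop 0.85. A spring drives it to 0: at the thumb post 4 N at rest, 8 N at 0.7, about 10 N where its tooth lifts the pawl (0.2 to 0.35). The pawl clicks in behind the tooth at about 0.48 and would catch the arm there if it slipped. From 0.58 on the arm is clear of the pawl and lets a full roll past.
- pawl (a joint): Angle of the ratchet pawl, rad: 0 when it lies against the ratchet disc, up to about 0.14 while the tooth of the tensioner arm passes under it, 0 again after the click.
- tray: Shallow open steel tray fixed to the bench, 230 mm (its x) by 160 mm (its y), 22 mm high, walls and floor 4 mm; origin at the centre of its underside. It may be on the left or on the right of the unwinder. An old core stands in its -x half.
- tray_free (a point): Middle of the free half of the tray, on its inner floor (4 mm above the bench), 50 mm towards the tray's +x from its centre; axes as the tray's.
- old_core: Empty cardboard core that stands in the tray's -x half: diameter 45 mm, height 48 mm; origin at the centre of its underside. Leave it.
- knife: Utility knife lying on the bench between robot and unwinder, 155 mm long, 14 mm high. Leave it.
- tamper: Wooden tamping bat lying on the bench between robot and unwinder, 185 mm long, 22 mm high. Leave it.
- hex_key: Bent hex key, 90 mm long and 6 mm thick, lying on the base plate along its +y edge. Leave it.
- full_roll: Full tape roll lying on the bench on the other side of the unwinder from the tray: diameter 170 mm, height 48 mm; origin at the centre of its underside. Leave it.
- tube_bundle: Bundle of clear plastic tubes standing on the bench, diameter 90 mm, height 150 mm; origin at the centre of its underside. Leave it.

How it is judged (in metres and radians):
On the way, in this order (a step that is already met when the one before it is completed fails the run):
1. the used-up roll stands in the tray and has been let go (x of roll_mid in the frame of tray between -0.09 and 0.09 m and y of roll_mid in the frame of tray between -0.055 and 0.055 m and z of roll_mid in the frame of tray below 0.036 m and angle between roll_mid's own z axis and vertical below 0.15 rad and contact force between the fingers and roll below 0.1 N and linear speed of roll below 0.03 m/s), for 0.2 s.
2. the tensioner arm has been pushed back and the pawl has clicked in behind its tooth (value of joint tensioner above 0.5 rad and value of joint pawl below 0.06 rad), for 0.1 s.
At the end, for the whole second after the job is handed in: The fingers hold the tensioner arm (at least 2 N of contact) at 0.55 rad or more, past the click and not resting on the pawl, which lies back at the ratchet disc (under 0.06 rad); the used-up roll stands upright (within 0.15 rad), at rest on the tray's floor inside its walls (value of joint tensioner above 0.55 rad and value of joint pawl below 0.06 rad and contact force between the fingers and tensioner above 2 N and contact force between tensioner and pawl below 0.5 N and x of roll_mid in the frame of tray between -0.09 and 0.09 m and y of roll_mid in the frame of tray between -0.055 and 0.055 m and z of roll_mid in the frame of tray below 0.036 m and angle between roll_mid's own z axis and vertical below 0.15 rad and linear speed of roll below 0.03 m/s); the arm keeps its last pose, push and grip.
It fails at once if another thing on the bench is moved by more than 40 mm (distance of any of full_roll, tube_bundle, knife, tamper, hex_key, old_core from where it was at the start of the episode above 0.04 m).
It also fails if it takes over 58 s, if anything falls off the work surface, if the arm or the gripper's body presses on something with over 40 N, if the wrist force passes 120 N, or if a joint passes its speed limit or range.

### The arm

A 7-joint arm with a two-finger parallel gripper is mounted at the origin on the work surface. World frame = base frame: x ahead of the robot, y to its left, z up, the work surface at z = 0. Lengths are in mm, angles in rad, forces in N, time in s.
With the tool pointing down it reaches from about 400 to 875 mm from the base axis. Payload 19.3 kg.
Tool frame: the origin (TCP) lies at the very end of the fingers, on their centre line; the grasp point (between the pads) lies 19 mm behind it; z points along the fingers, x is the direction in which the jaws open and shut, and the axes are right-handed (so a half turn about z gives the same grasp; the last joint's range is limited). The gripper opens to 85 mm and grips with 20 to 120 N. Pads are 22 mm wide; open, the fingers measure 114 mm over their backs; the gripper's body (76 mm by 85 mm) begins 54 mm behind the grasp point. The pads swing forward as they close: fully open they stand 13 mm farther back than shut.
Start: joints at [-1.31, 0.521, -0.036, 1.599, 0.021, 1.021, -0.113], TCP at [203.018, 591.099, 231.291] pointing down, gripper open.
Joint ranges: [-2.91, 2.91], [-0.3, 2.13], [-1.5, 1.42], [0.17, 2.43], [-1.26, 4.41], [0.16, 1.93], [-2.52, 2.52]. Speed limits (rad/s): [1.89, 1.89, 2.39, 2.39, 3.01, 3.01, 3.01].

### API

Orientations are given as [roll, pitch, yaw] about the fixed x, y, z axes, in that order (R = Rz(yaw) Ry(pitch) Rx(roll)).
In Python, from plant import robot gives the robot as it stands. The module is installed in compiled form; this text tells all that it offers.
- The arm moves only by the tool servo_tool, never from a script. Its argument "targets" is a list of rows, each a list of 3 entries, a list of its own where there are three numbers: the shift along the tool's x, y, z each as a share of 250 mm, from -1 to 1, then the turn, a rotation vector about the tool's x, y, z each as a share of 180 degrees, from -1 to 1, then the opening, from 0 (shut) to 1 (fully open). A call has 1 to 10 rows; each row is the pose to reach, as a shift and turn from the pose commanded when the call began, along the tool's axes at that moment, turning the shorter way round; what a row does not reach only later rows make up. A row lasts 1/12 s, in which the tool goes at most 41.7 mm and 7.16 degrees, less where a joint would pass 70% of its speed; a pose out of reach is approached as far as the arm can. A call with a number of a shift or a turn outside -1 to 1 is refused whole. A call with a gripper value outside its range is refused whole. The fingers move at their own pace and stop on an object; the grip force is fixed at half the most. Time passes only in rows, so rows that repeat a pose let the fingers close. It gives the time, the measured TCP pose, the force and the opening at its end, in the units of the state.
- robot.read_state(): the state, without advancing time (a new reading comes with each control period).
- robot.read_camera(name): name is "scene" or "top"; returns the picture (400x640x3 uint8, red, green, blue); there is no depth.
- robot.camera_model(name): a dict with "fx", "fy", "cx", "cy" (pixels), "R" (3x3) and "t" (3): a world point X has camera coordinates R X + t. Camera axes: x right, y down, z forward; pixel columns grow to the right and rows downward; lengths in mm; the calibration is good to about 2 mm. A picture is of the moment at which its call begins. camera_model takes no time and is no camera call.
- robot.sign_off(): hands the job in, once; it reports no verdict.
Trained networks look in the newest picture that a camera, given by its name, has taken for a name from the list of things; names that differ only in an ending like _2 or _b are one class to them, and where a whole thing is asked for, a point or a joint stands for the part that bears it (a point fixed in the world has none). Each returns a list of dicts, best first, with "score" (0 to 1); they miss things now and then, are a little off and sometimes report something else, mostly with a low value. They report only what shows in the picture. A call takes as long as a camera call.
- robot.outline_of(camera, label): "region" (400x640 bool, what is visible of it) and "uv" ([column, row] in pixels, amid what is visible of it).
The state is a dict: "time": time; "qpos": joint angles; "dq": joint speeds; "effort": joint torques, N m; "tool_pos": TCP position; "ee_rot": TCP orientation; "force": force on the tool from outside, world axes, zero at the start; "ft_torque": the same for the moment, N m; "finger_gap": opening from 0.0 (shut) to 1.0 (fully open).
Only numpy, scipy, OpenCV 4.12 (cv2) and the standard library are available. Lean on these libraries where they do the work, as an engineer would, in place of code of your own. Each camera call takes 0.05 s, during which the arm holds its last target.

## Working session

There is one attempt and no reset: what is moved stays moved. The work goes in short steps, Python scripts to look and compute and a tool call to move; the robot and the scene stay as the last step left them, time stands still between calls to the robot, and variables do not carry over. Pictures are saved under pics/ and viewed, and the job is handed in when it is done.

Besides the shell and the picture viewer there is one more tool, called after "Emit:" by a JSON object that holds its "op" and its "data". servo_tool: Moves the arm, as the interface text tells. Its arguments: {"type":"object","properties":{"targets":{"type":"array","items":{"type":"array"}}},"required":["targets"]}

```bash
mkdir -p pics; python3 - <<'E'
from plant import robot
import cv2
s=robot.read_state(); print(s)
for n in ["scene","top"]:
    im=robot.read_camera(n); cv2.imwrite(f"pics/{n}0.png",im[:,:,::-1])
    print(robot.camera_model(n))
E
```

```text
{'time': 0.0, 'qpos': array([-1.31017547,  0.52201161, -0.03632894,  1.59999613,  0.0212046 ,
        1.02109439, -0.11283153]), 'dq': array([-2.30277231e-06, -2.24131874e-03,  3.53588196e-04, -1.43181295e-03,
        2.56899656e-04, -5.98354423e-04,  2.76911878e-03]), 'effort': array([-5.30194829e-04, -9.27096605e+01,  1.97988577e+00, -3.69933951e+01,
        1.78593665e-02,  8.04752985e-03, -4.50923028e-05]), 'tool_pos': array([202.93923003, 590.78388781, 230.73146598]), 'ee_rot': array([3.14150948e+00, 1.12124531e-03, 1.23993745e+00]), 'force': array([ 0.30564496, -0.49475311, -0.13076435]), 'ft_torque': array([ 0.00398237,  0.01440024, -0.02178821]), 'finger_gap': 1.0001979998444535}
{'fx': 466.593556288136, 'fy': 466.593556288136, 'cx': 315.60984192656736, 'cy': 203.64803841365529, 'R': array([[ 0.18246364,  0.98319931, -0.00511274],
       [ 0.54032862, -0.10461672, -0.83492534],
       [-0.82143289,  0.14958095, -0.55033948]]), 't': array([-110.71135913, -214.19249527, 1580.4651669 ])}
{'fx': 374.23900544223534, 'fy': 374.23900544223534, 'cx': 320.9112129532406, 'cy': 195.66004287962096, 'R': array([[-0.0110529 , -0.99989435, -0.00944018],
       [-0.99097293,  0.01221472, -0.13350447],
       [ 0.13360568,  0.00787935, -0.99100325]]), 't': array([  4.45048992, 558.07158856, 860.64640508])}
```

View pics/scene0.png

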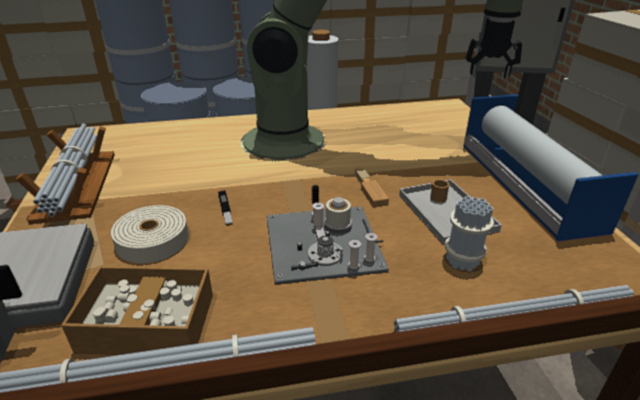

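View pics/top0.png

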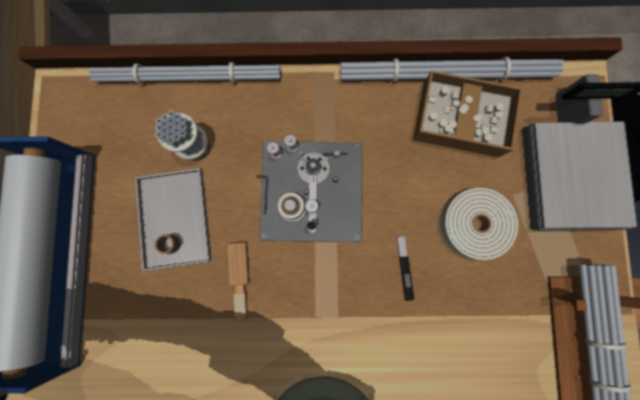

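```bash
cat > h.py <<'E'
import numpy as np, cv2
from plant import robot
def ray(cam,uv):
    m=robot.camera_model(cam);R=np.array(m['R']);t=np.array(m['t'])
    d=R.T@np.array([(uv[0]-m['cx'])/m['fx'],(uv[1]-m['cy'])/m['fy'],1]); c=-R.T@t
    return c,d
def onz(cam,uv,z):
    c,d=ray(cam,uv); return (c+d*(z-c[2])/d[2])
def proj(cam,X):
    m=robot.camera_model(cam); p=np.array(m['R'])@np.array(X,float)+np.array(m['t'])
    return np.array([m['cx']+m['fx']*p[0]/p[2],m['cy']+m['fy']*p[1]/p[2]])
E
python3 - <<'E'
from h import *
import pickle
out={}
for cam in ["top","scene"]:
    im=robot.read_camera(cam); out[cam]=im
    for l in ["unwinder","spindle_top","roll_mid","thumb_post","tensioner_pivot","tray","old_core","tube_bundle"]:
        r=robot.outline_of(cam,l)
        for d in r[:2]:
            g=d['region'].astype(np.uint8); x,y,w,h=cv2.boundingRect(g)
            print(cam,l,round(d['score'],2),np.round(d['uv'],1),g.sum(),(x,y,w,h))
        if r: out[cam,l]=r[0]['region']
pickle.dump(out,open('o.pkl','wb'))
t=out['top'][120:270,120:380]; cv2.imwrite('pics/topc.png',cv2.resize(t[:,:,::-1],None,fx=3,fy=3,interpolation=cv2.INTER_CUBIC))
t=out['scene'][160:300,250:520]; cv2.imwrite('pics/scc.png',cv2.resize(t[:,:,::-1],None,fx=2.9,fy=2.9,interpolation=cv2.INTER_CUBIC))
E
```

```text
top unwinder 0.88 [314.2 192.4] 9931 (258, 135, 105, 108)
top spindle_top 0.87 [313.6 190.2] 9661 (259, 135, 103, 107)
top roll_mid 0.55 [293.7 202.5] 363 (278, 193, 26, 27)
top roll_mid 0.16 [164.2 242.1] 374 (154, 234, 27, 20)
top thumb_post 0.9 [314.4 173.5] 1202 (297, 152, 32, 80)
top tensioner_pivot 0.55 [311.3 188.8] 9667 (259, 135, 103, 108)
top tray 0.97 [173.9 213.2] 6043 (134, 168, 77, 103)
top tray 0.58 [176.9 134.7] 1839 (155, 111, 53, 49)
top old_core 0.83 [164.9 242.4] 346 (154, 234, 26, 20)
top tube_bundle 0.66 [182.6 135.8] 1771 (156, 112, 52, 48)
top tube_bundle 0.37 [313.4 192.2] 9926 (258, 136, 106, 108)
scene unwinder 0.61 [316.6 245. ] 7327 (267, 186, 121, 99)
scene spindle_top 0.98 [320. 248.] 7056 (268, 185, 120, 99)
scene roll_mid 0.88 [338.6 217.1] 473 (327, 201, 24, 26)
scene thumb_post 0.65 [321.2 242.5] 1181 (308, 185, 32, 80)
scene thumb_post 0.37 [436.4 188.4] 396 (430, 178, 19, 26)
scene tensioner_pivot 0.8 [320. 244.] 7103 (267, 185, 121, 99)
scene tray 0.84 [434.1 203.7] 1980 (399, 180, 102, 63)
scene old_core 0.61 [437.7 191.3] 385 (429, 179, 20, 25)
scene tube_bundle 0.69 [469.1 231.7] 2593 (445, 196, 48, 75)
```

```bash
ls pics
```

```text
scc.png
scene0.png
top0.png
topc.png
```

View pics/topc.png

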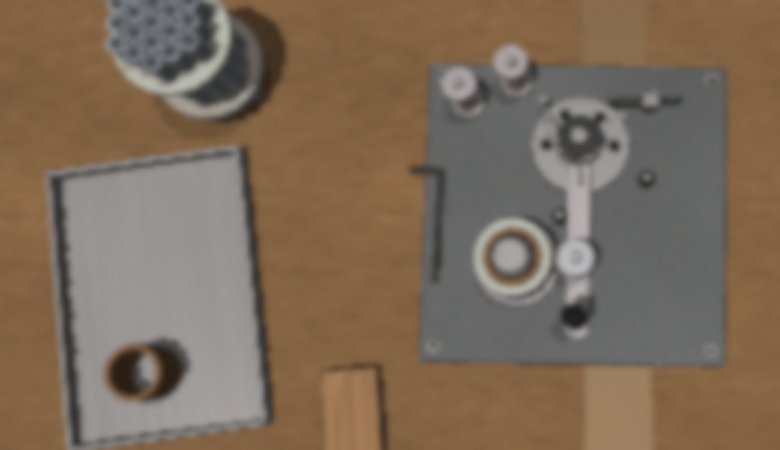

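View pics/scc.png

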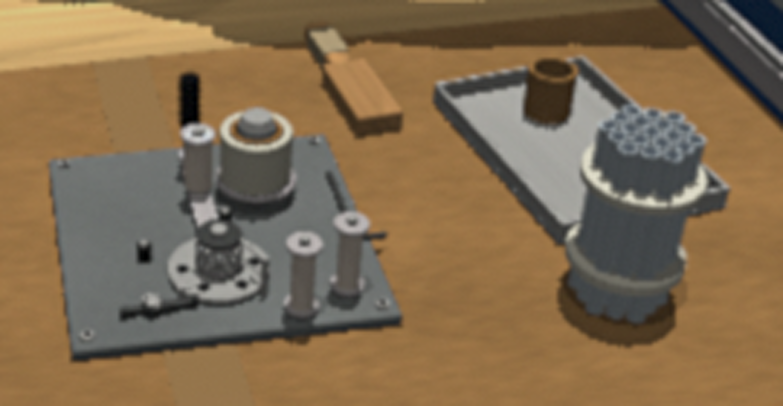

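```bash
cat > fit.py <<'E'
from h import *
from scipy.optimize import least_squares
T=lambda p:((np.array(p)+.5)/3-.5)+[120,120]
S=lambda p:((np.array(p)+.5)/2.9-.5)+[250,160]
ob=[("top",T((511,253)),(-45,45,90)),("top",T((724,67)),(125,-125,12)),("top",T((431,66)),(125,125,12)),("top",T((421,360)),(-125,125,12)),("top",T((723,364)),(-125,-125,12)),
("top",T((461,82)),(90,90,77)),("top",T((511,59)),(108,50,77)),("top",T((575,256)),(-45,-4,82)),("top",T((575,315)),(-90,-4,105)),("top",T((579,133)),(55,-4,57)),
("scene",S((258,118)),(-45,45,90)),("scene",S((50,161)),(-125,-125,12)),("scene",S((323,137)),(-125,125,12)),("scene",S((401,322)),(125,125,12)),("scene",S((74,352)),(125,-125,12)),
("scene",S((352,220)),(90,90,77)),("scene",S((304,243)),(108,50,77)),("scene",S((198,130)),(-45,-4,82)),("scene",S((189,77)),(-90,-4,105)),("scene",S((218,230)),(55,-4,57))]
tr=[("top",T((48,174)),(115,80,22)),("top",T((242,148)),(115,-80,22)),("top",T((270,422)),(-115,-80,22)),("top",T((72,447)),(-115,80,22))]
tr+=[("scene",S((434,85)),(-115,-80,22)),("scene",S((578,58)),(-115,80,22)),("scene",S((728,186)),(115,80,22))]
def W(p,X):
    c,s=np.cos(p[2]),np.sin(p[2]); return np.array([p[0]+c*X[0]-s*X[1],p[1]+s*X[0]+c*X[1],X[2]])
def fit(ob,p0,show=True):
    f=lambda p:np.concatenate([proj(c,W(p,X))-u for c,u,X in ob])
    r=least_squares(f,p0,loss='soft_l1',x_scale=[100,100,1]); 
    if show:
        for (c,u,X),e in zip(ob,r.fun.reshape(-1,2)): print(c,X,np.round(e,1))
    return r.x
if __name__=="__main__":
    p=fit(ob,[500,0,0]); print(p)
    pt=fit([o for o in ob if o[0]=="top"],[500,0,0],False);ps=fit([o for o in ob if o[0]=="scene"],[500,0,0],False); print(pt,ps)
    for n,X in dict(spindle=(-45,45,90),pivot=(55,-4,80),post=(-90,-4,80)).items(): print(n,W(p,X))
    q=fit(tr,[500,350,0]); print(q,W(q,(50,0,4)),W(q,(-50,0,4)))
    print('core', onz("top",(164.9,242.4),24))
    print('spindle top only', onz("top",ob[0][1],90), 'post',onz("top",ob[8][1],105))
E
python3 fit.py
```

```text
top (-45, 45, 90) [-0.4  0.1]
top (125, -125, 12) [ 0.8 -0.6]
top (125, 125, 12) [-0.7 -1.6]
top (-125, 125, 12) [-1.2  0.2]
top (-125, -125, 12) [1.  0.6]
top (90, 90, 77) [-0.9  0. ]
top (108, 50, 77) [-0.2  0.4]
top (-45, -4, 82) [ 0.1 -0.2]
top (-90, -4, 105) [-0.7 -0.6]
top (55, -4, 57) [-0.   0.1]
scene (-45, 45, 90) [-0.5 -0.4]
scene (-125, -125, 12) [-1.  -0.5]
scene (-125, 125, 12) [ 0.4 -1. ]
scene (125, 125, 12) [ 0.7 -2.1]
scene (125, -125, 12) [-1.3  0.3]
scene (90, 90, 77) [-0.4  1.3]
scene (108, 50, 77) [-0.1  0.3]
scene (-45, -4, 82) [-0.3  0.2]
scene (-90, -4, 105) [-0.2  0.3]
scene (55, -4, 57) [ 0.  -0.3]
[ 5.76376306e+02  2.21037492e+01 -2.77124182e-02]
[ 5.76214544e+02  2.14400212e+01 -2.64447457e-02] [ 5.76657669e+02  2.26299394e+01 -2.94227622e-02]
spindle [532.64048405  68.33337005  90.        ]
pivot [631.24435291  16.58129718  80.        ]
post [486.30002776  20.59908351  80.        ]
top (115, 80, 22) [-0.1 -0.9]
top (115, -80, 22) [-0.5 -1.6]
top (-115, -80, 22) [0.1 0.3]
top (-115, 80, 22) [-0.4  1.8]
scene (-115, -80, 22) [-1.4 -0.2]
scene (-115, 80, 22) [ 0.2 -0.5]
scene (115, 80, 22) [-0.3  0.8]
[5.09781813e+02 3.60523912e+02 1.35217427e-01] [559.32541499 367.2642       4.        ] [460.23821057 353.78362432   4.        ]
core [451.09968526 374.50026227  24.        ]
spindle top only [532.89904533  67.36291566  90.        ] post [484.9891859   19.12636029 105.        ]
```

```bash
cat > mv.py <<'E'
from h import *
from scipy.spatial.transform import Rotation as Ro
import sys
def rel(x,y,z,yaw):
    s=robot.read_state(); R=Ro.from_euler('xyz',s['ee_rot'])
    d=R.inv().apply(np.array([x,y,z])-s['tool_pos'])
    r=(R.inv()*Ro.from_euler('xyz',[np.pi,0,yaw])).as_rotvec()
    print('t',round(s['time'],2),'tool',np.round(s['tool_pos'],1),np.round(s['ee_rot'],3),'gap',round(s['finger_gap'],3),'F',np.round(s['force'],1))
    print('q',np.round(s['qpos'],2))
    print('shift',np.round(d/250,4),'turn',np.round(r/np.pi,4), 'dist',round(np.linalg.norm(d),1))
if __name__=="__main__": rel(*map(float,sys.argv[1:5]))
E
python3 mv.py 380 310 220 0.6
python3 -c "
from h import *
print('tube',onz('top',(207,140),10),onz('top',(176,130),150),onz('scene',(250+620/2.9,160+310/2.9),0))"
```

```text
t 1.0 tool [203.  591.1 231.3] [ 3.142 -0.     1.24 ] gap 1.003 F [ 0.2 -0.4  0.1]
q [-1.31  0.52 -0.04  1.6   0.02  1.02 -0.11]
shift [-0.8335  1.0348  0.0453] turn [ 0.     -0.      0.2037] dist 332.4
tube [707.52629011 284.97033202  10.        ] [689.53779836 307.75322286 150.        ] [717.73563064 314.6795264    0.        ]
```

Emit:
{"op": "servo_tool", "data": {"targets": [[[-0.16, 0.2, 0], [0, 0, 0.03], 1], [[-0.32, 0.4, 0], [0, 0, 0.06], 1], [[-0.48, 0.6, 0], [0, 0, 0.09], 1], [[-0.64, 0.8, 0], [0, 0, 0.13], 1], [[-0.8, 1.0, 0], [0, 0, 0.17], 1], [[-0.8, 1.0, 0], [0, 0, 0.2], 1], [[-0.8, 1.0, 0], [0, 0, 0.2], 1], [[-0.8, 1.0, 0], [0, 0, 0.2], 1]]}}

```text
time: 1.67
tool_pos: [376.1, 317.4, 231.6]
ee_rot: [3.141, -0.0, 0.609]
force: [0.5, -0.3, 0.1]
finger_gap: 0.999
```

```bash
python3 mv.py 532.7 68 180 -0.028
```

```text
t 1.67 tool [376.1 317.4 231.6] [ 3.141 -0.     0.609] gap 0.999 F [ 0.5 -0.3  0.1]
q [-0.97  0.31  0.18  1.95 -0.07  0.88 -0.14]
shift [-0.0566  1.1766  0.2071] turn [ 1.000e-04 -2.000e-04  2.026e-01] dist 299.0
```

Emit:
{"op": "servo_tool", "data": {"targets": [[[-0.01, 0.16, 0.03], [0, 0, 0.03], 1], [[-0.02, 0.32, 0.06], [0, 0, 0.06], 1], [[-0.03, 0.48, 0.09], [0, 0, 0.09], 1], [[-0.04, 0.64, 0.12], [0, 0, 0.12], 1], [[-0.05, 0.8, 0.15], [0, 0, 0.16], 1], [[-0.05, 1.0, 0.2], [0, 0, 0.2], 1], [[-0.05, 1.0, 0.2], [0, 0, 0.2026], 1], [[-0.05, 1.0, 0.2], [0, 0, 0.2026], 1]]}}

```text
time: 2.33
tool_pos: [508.9, 105.7, 180.6]
ee_rot: [3.14, 0.0, -0.031]
force: [-1.0, 0.4, -0.3]
finger_gap: 1.0
```

```bash
python3 mv.py 532.7 68 140 -0.028
```

```text
t 2.33 tool [508.9 105.7 180.6] [ 3.14   0.    -0.031] gap 1.0 F [-1.   0.4 -0.3]
q [-0.6   0.45  0.37  1.94 -0.22  0.79 -0.13]
shift [0.0997 0.1474 0.1628] turn [ 0.0005  0.0001 -0.0008] dist 60.3
```

Emit:
{"op": "servo_tool", "data": {"targets": [[[0.05, 0.075, 0.05], [0, 0, 0], 1], [[0.1, 0.148, 0.1], [0, 0, 0], 1], [[0.1, 0.148, 0.16], [0, 0, 0], 1], [[0.1, 0.148, 0.16], [0, 0, 0], 1], [[0.1, 0.148, 0.16], [0, 0, 0], 1]]}}

```text
time: 2.75
tool_pos: [531.3, 72.1, 141.2]
ee_rot: [-3.142, 0.001, -0.024]
force: [0.7, 0.1, -0.1]
finger_gap: 1.001
```

```bash
python3 mv.py 532.7 68 42 -0.028; python3 -c "
from h import *
a=robot.read_camera('scene')[130:290,230:430]; b=robot.read_camera('top')[120:270,220:400]
cv2.imwrite('pics/s1.png',cv2.resize(a[:,:,::-1],None,fx=3.6,fy=3.6,interpolation=cv2.INTER_CUBIC))
cv2.imwrite('pics/t1.png',cv2.resize(b[:,:,::-1],None,fx=3.6,fy=3.6,interpolation=cv2.INTER_CUBIC))"
```

```text
t 2.75 tool [531.3  72.1 141.2] [-3.142e+00  1.000e-03 -2.400e-02] gap 1.001 F [ 0.7  0.1 -0.1]
q [-0.5   0.53  0.34  1.93 -0.26  0.73 -0.02]
shift [0.0066 0.0161 0.3967] turn [-0.      0.0004  0.0014] dist 99.3
```

View pics/s1.png

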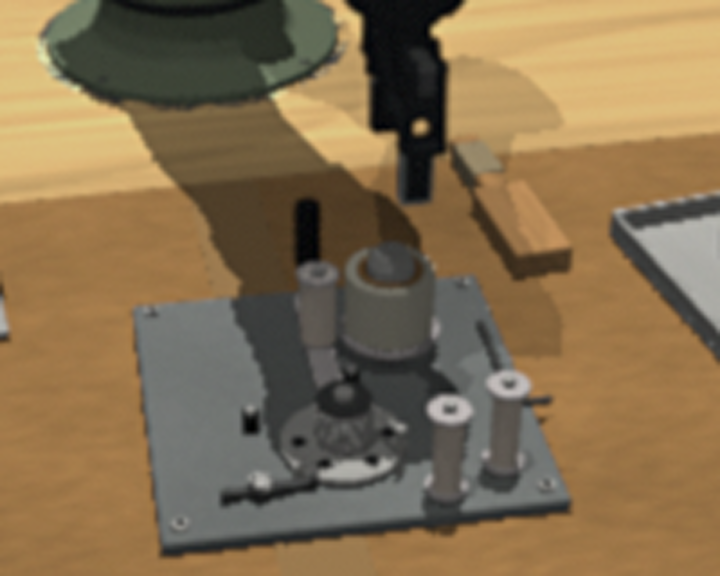

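View pics/t1.png

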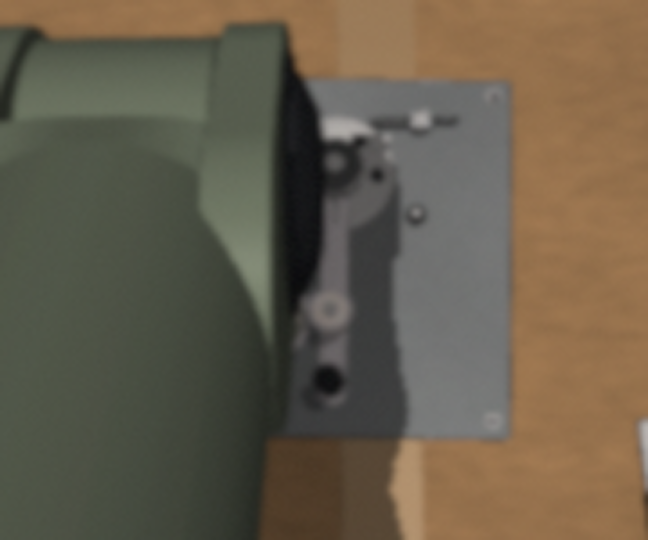

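Emit:
{"op": "servo_tool", "data": {"targets": [[[0, 0, 0], [0, 0, 0.001], 1], [[0, 0, 0.08], [0, 0, 0.001], 1], [[0, 0, 0.16], [0, 0, 0.001], 1], [[0, 0, 0.2], [0, 0, 0.001], 1], [[0, 0, 0.2], [0, 0, 0.001], 1], [[0, 0, 0.2], [0, 0, 0.001], 1]]}}

```text
time: 3.35
tool_pos: [531.9, 71.4, 91.7]
ee_rot: [3.141, 0.0, -0.028]
force: [-0.1, -0.4, -0.1]
finger_gap: 1.002
```

```bash
python3 mv.py 532.7 68 42 -0.028; python3 -c "
from h import *
a=robot.read_camera('scene')[130:290,230:430]
cv2.imwrite('pics/s2.png',cv2.resize(a[:,:,::-1],None,fx=3.6,fy=3.6,interpolation=cv2.INTER_CUBIC))"
```

```text
t 3.35 tool [531.9  71.4  91.7] [ 3.141  0.    -0.028] gap 1.002 F [-0.1 -0.4 -0.1]
q [-0.46  0.61  0.3   1.96 -0.3   0.62  0.01]
shift [0.0036 0.0134 0.1989] turn [0.     0.0001 0.    ] dist 49.8
```

View pics/s2.png

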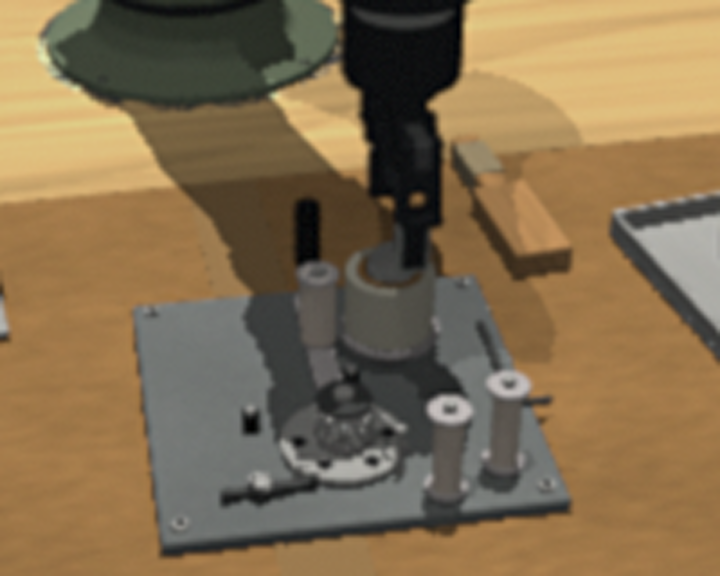

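```bash
python3 -c "
from h import *
for X in [(579,70,104),(579,70,91.7),(585,70,104),(532.7,68,90)]:
  u=proj('scene',X); print(X,(u-[230,130])*3.6)"
```

```text
(579, 70, 104) [408.5698396  272.28052901]
(579, 70, 91.7) [408.03097179 288.43458684]
(585, 70, 104) [410.7856903  277.48474769]
(532.7, 68, 90) [388.69348219 252.01709404]
```

Emit:
{"op": "servo_tool", "data": {"targets": [[[0.003, 0.0134, 0.0], [0, 0, 0], 1], [[0.003, 0.0134, 0.03], [0, 0, 0], 1], [[0.003, 0.0134, 0.08], [0, 0, 0], 1], [[0.003, 0.0134, 0.14], [0, 0, 0], 1], [[0.003, 0.0134, 0.2], [0, 0, 0], 1], [[0.003, 0.0134, 0.2], [0, 0, 0], 1], [[0.003, 0.0134, 0.2], [0, 0, 0], 1], [[0.003, 0.0134, 0.2], [0, 0, 0], 1]]}}

```text
time: 4.07
tool_pos: [532.9, 67.7, 42.0]
ee_rot: [-3.142, -0.001, -0.028]
force: [0.0, -0.3, 0.2]
finger_gap: 0.998
```

```bash
python3 mv.py 532.7 68 42 -0.028
```

```text
t 4.07 tool [532.9  67.7  42. ] [-3.142e+00 -1.000e-03 -2.800e-02] gap 0.998 F [ 0.  -0.3  0.2]
q [-0.42  0.69  0.26  1.97 -0.33  0.52  0.04]
shift [-0.0008 -0.0011 -0.0001] turn [-0.     -0.0002 -0.0001] dist 0.3
```

Close.

Emit:
{"op": "servo_tool", "data": {"targets": [[[0, 0, 0], [0, 0, 0], 0.8], [[0, 0, 0], [0, 0, 0], 0.6], [[0, 0, 0], [0, 0, 0], 0.5], [[0, 0, 0], [0, 0, 0], 0.5], [[0, 0, 0], [0, 0, 0], 0.5], [[0, 0, 0], [0, 0, 0], 0.5]]}}

```text
time: 4.57
tool_pos: [533.0, 68.0, 42.5]
ee_rot: [-3.141, -0.001, -0.028]
force: [-3.1, -0.8, 16.5]
finger_gap: 0.692
```

```bash
python3 mv.py 532.7 68 42 -0.028; python3 -c "
from h import *
a=robot.read_camera('scene')[130:290,230:430]
cv2.imwrite('pics/s3.png',cv2.resize(a[:,:,::-1],None,fx=3.6,fy=3.6,interpolation=cv2.INTER_CUBIC))"
```

```text
t 4.57 tool [533.   68.   42.5] [-3.141e+00 -1.000e-03 -2.800e-02] gap 0.692 F [-3.1 -0.8 16.5]
q [-0.42  0.69  0.26  1.97 -0.33  0.52  0.04]
shift [-0.0011  0.0001  0.0018] turn [-0.0002 -0.0004 -0.    ] dist 0.5
```

View pics/s3.png

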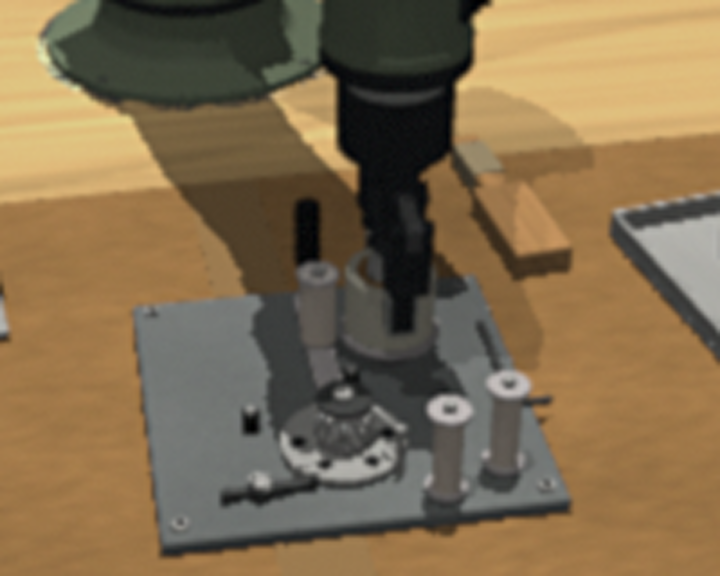

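The roll is gripped (gap 0.692 ≈ 59 mm; the finger is at crop (400,310) on the roll's near side). I'll lift it straight up.

Emit:
{"op": "servo_tool", "data": {"targets": [[[0, 0, -0.02], [0, 0, 0], 0.5], [[0, 0, -0.06], [0, 0, 0], 0.5], [[0, 0, -0.12], [0, 0, 0], 0.5], [[0, 0, -0.18], [0, 0, 0], 0.5], [[0, 0, -0.24], [0, 0, 0], 0.5], [[0, 0, -0.3], [0, 0, 0], 0.5], [[0, 0, -0.34], [0, 0, 0], 0.5], [[0, 0, -0.34], [0, 0, 0], 0.5], [[0, 0, -0.34], [0, 0, 0], 0.5]]}}

```text
time: 5.37
tool_pos: [532.7, 68.1, 126.7]
ee_rot: [-3.141, -0.001, -0.028]
force: [-0.4, -0.4, -1.6]
finger_gap: 0.692
```

```bash
python3 - <<'E'
from fit import *
q=[509.8,360.5,0.135]; print(W(q,(42,0,4)))
a=robot.read_camera('scene')[130:290,230:430]
cv2.imwrite('pics/s4.png',cv2.resize(a[:,:,::-1],None,fx=3.6,fy=3.6,interpolation=cv2.INTER_CUBIC))
E
python3 mv.py 551.4 366.2 120 0.7
```

```text
[551.41785591 366.15279306   4.        ]
t 5.42 tool [532.3  68.  126. ] [-3.142  0.    -0.028] gap 0.688 F [-0.5  1.3 -1.9]
q [-0.48  0.55  0.33  1.94 -0.27  0.69 -0.01]
shift [ 0.0432 -1.1943  0.0242] turn [-0.000e+00  1.000e-04 -2.317e-01] dist 298.8
```

View pics/s4.png

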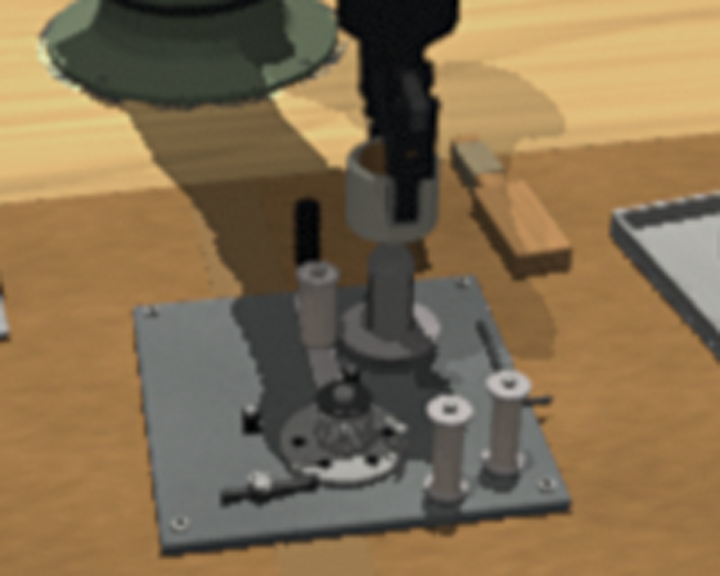

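The roll is clear of the spindle and upright in the fingers (roll at crop (393,190), bare spindle below). Next I carry it to the tray.

Emit:
{"op": "servo_tool", "data": {"targets": [[[0.005, -0.06, 0], [0, 0, -0.02], 0.5], [[0.01, -0.18, 0], [0, 0, -0.05], 0.5], [[0.015, -0.32, 0], [0, 0, -0.08], 0.5], [[0.02, -0.46, 0], [0, 0, -0.11], 0.5], [[0.025, -0.6, 0], [0, 0, -0.14], 0.5], [[0.03, -0.74, 0], [0, 0, -0.17], 0.5], [[0.035, -0.86, 0], [0, 0, -0.2], 0.5], [[0.04, -0.96, 0], [0, 0, -0.23], 0.5], [[0.043, -1.0, 0], [0, 0, -0.23], 0.5], [[0.043, -1.0, 0], [0, 0, -0.23], 0.5]]}}

```text
time: 6.25
tool_pos: [549.2, 320.4, 125.0]
ee_rot: [-3.14, 0.001, 0.698]
force: [0.8, -0.8, -2.0]
finger_gap: 0.693
```

```bash
python3 mv.py 551.4 366.2 60 0.7
```

```text
t 6.25 tool [549.2 320.4 125. ] [-3.14e+00  1.00e-03  6.98e-01] gap 0.693 F [ 0.8 -0.8 -2. ]
q [-0.72  0.67  0.14  1.66 -0.12  0.82  0.18]
shift [ 0.1245 -0.1344  0.2599] turn [-0.0005  0.0003 -0.0007] dist 79.5
```

Emit:
{"op": "servo_tool", "data": {"targets": [[[0.04, -0.045, 0.03], [0, 0, 0], 0.5], [[0.08, -0.09, 0.1], [0, 0, 0], 0.5], [[0.12, -0.13, 0.18], [0, 0, 0], 0.5], [[0.12, -0.13, 0.25], [0, 0, 0], 0.5], [[0.12, -0.13, 0.25], [0, 0, 0], 0.5], [[0.12, -0.13, 0.25], [0, 0, 0], 0.5], [[0.12, -0.13, 0.25], [0, 0, 0], 0.5]]}}

```text
time: 6.83
tool_pos: [553.1, 360.7, 64.5]
ee_rot: [3.141, -0.0, 0.693]
force: [1.1, -1.1, -0.1]
finger_gap: 0.695
```

```bash
python3 mv.py 551.4 366.2 18 0.7; python3 -c "
from h import *
a=robot.read_camera('scene')[110:270,350:550]
cv2.imwrite('pics/s5.png',cv2.resize(a[:,:,::-1],None,fx=3.6,fy=3.6,interpolation=cv2.INTER_CUBIC))
a=robot.read_camera('top')[80:300,100:400]
cv2.imwrite('pics/t5.png',cv2.resize(a[:,:,::-1],None,fx=2.6,fy=2.6,interpolation=cv2.INTER_CUBIC))"
```

```text
t 6.83 tool [553.1 360.7  64.5] [ 3.141 -0.     0.693] gap 0.695 F [ 1.1 -1.1 -0.1]
q [-0.75  0.78  0.13  1.62 -0.14  0.75  0.14]
shift [ 0.0088 -0.0215  0.186 ] turn [ 0.0002 -0.     -0.0023] dist 46.9
```

View pics/s5.png

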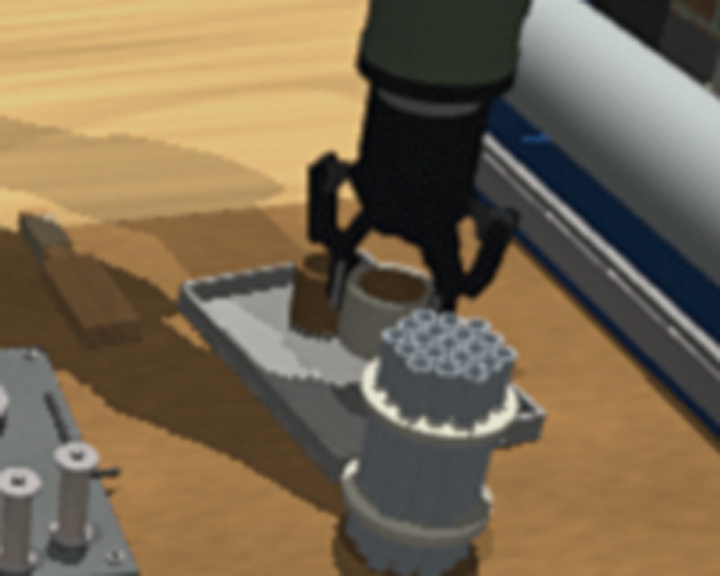

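View pics/t5.png

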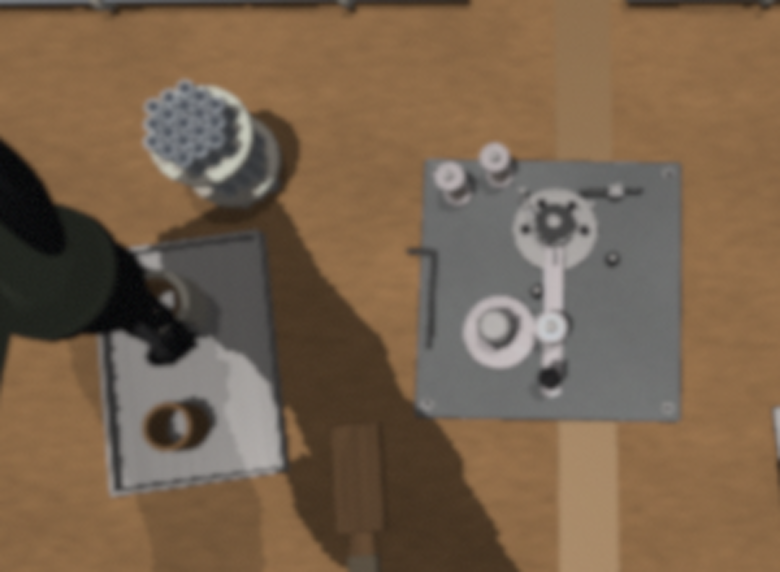

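The roll is held level over the free half of the tray, at scene crop (385,310) and top crop (160,290), clear of the old core. Lowering now.

Emit:
{"op": "servo_tool", "data": {"targets": [[[0, -0.01, 0.03], [0, 0, 0], 0.5], [[0, -0.01, 0.07], [0, 0, 0], 0.5], [[0, -0.01, 0.11], [0, 0, 0], 0.5], [[0, -0.01, 0.14], [0, 0, 0], 0.5], [[0, -0.01, 0.165], [0, 0, 0], 0.5], [[0, -0.01, 0.18], [0, 0, 0], 0.5], [[0, -0.01, 0.18], [0, 0, 0], 0.5], [[0, -0.01, 0.18], [0, 0, 0], 0.5]]}}

```text
time: 7.6
tool_pos: [551.0, 363.5, 18.6]
ee_rot: [3.142, 0.0, 0.695]
force: [-1.0, 0.4, -0.9]
finger_gap: 0.695
```

```bash
python3 mv.py 551.4 366.2 17 0.7
```

```text
t 7.6 tool [551.  363.5  18.6] [3.142 0.    0.695] gap 0.695 F [-1.   0.4 -0.9]
q [-0.75  0.85  0.12  1.63 -0.15  0.67  0.14]
shift [ 0.0082 -0.0071  0.0065] turn [ 0.      0.0001 -0.0017] dist 3.2
```

Emit:
{"op": "servo_tool", "data": {"targets": [[[0, 0, 0.003], [0, 0, 0], 0.5], [[0, 0, 0.006], [0, 0, 0], 0.5], [[0, 0, 0.009], [0, 0, 0], 0.5], [[0, 0, 0.009], [0, 0, 0], 0.5]]}}

```text
time: 7.93
tool_pos: [551.1, 363.6, 16.7]
ee_rot: [3.142, -0.0, 0.695]
force: [0.4, 0.6, -0.8]
finger_gap: 0.693
```

```bash
python3 mv.py 551.4 366.2 17 0.7
```

```text
t 7.93 tool [551.1 363.6  16.7] [ 3.142 -0.     0.695] gap 0.693 F [ 0.4  0.6 -0.8]
q [-0.75  0.85  0.12  1.63 -0.15  0.67  0.14]
shift [ 0.0076 -0.007  -0.0012] turn [ 0.     -0.0001 -0.0017] dist 2.6
```

Emit:
{"op": "servo_tool", "data": {"targets": [[[0, 0, 0.004], [0, 0, 0], 0.5], [[0, 0, 0.008], [0, 0, 0], 0.5], [[0, 0, 0.008], [0, 0, 0], 0.5]]}}

```text
time: 8.18
tool_pos: [551.1, 363.7, 16.5]
ee_rot: [-3.141, -0.001, 0.694]
force: [-10.9, -5.7, 30.0]
finger_gap: 0.691
```

It touches the floor at 30 N. I back off slightly and then release.

Emit:
{"op": "servo_tool", "data": {"targets": [[[0, 0, -0.006], [0, 0, 0], 0.5], [[0, 0, -0.006], [0, 0, 0], 0.5], [[0, 0, -0.006], [0, 0, 0], 0.8], [[0, 0, -0.006], [0, 0, 0], 0.88], [[0, 0, -0.006], [0, 0, 0], 0.9], [[0, 0, -0.006], [0, 0, 0], 0.9], [[0, 0, -0.006], [0, 0, 0], 0.9]]}}

```text
time: 8.77
tool_pos: [550.9, 363.6, 15.9]
ee_rot: [3.142, 0.0, 0.695]
force: [0.7, 0.0, 0.6]
finger_gap: 0.9
```

```bash
python3 mv.py 551.4 366.2 17 0.7; python3 -c "
from h import *
a=robot.read_camera('scene')[110:270,350:550]
cv2.imwrite('pics/s6.png',cv2.resize(a[:,:,::-1],None,fx=3.6,fy=3.6,interpolation=cv2.INTER_CUBIC))"
```

```text
t 8.77 tool [550.9 363.6  15.9] [3.142 0.    0.695] gap 0.9 F [0.7 0.  0.6]
q [-0.75  0.85  0.12  1.63 -0.15  0.67  0.14]
shift [ 0.0083 -0.0068 -0.0044] turn [ 0.      0.0001 -0.0017] dist 2.9
```

View pics/s6.png

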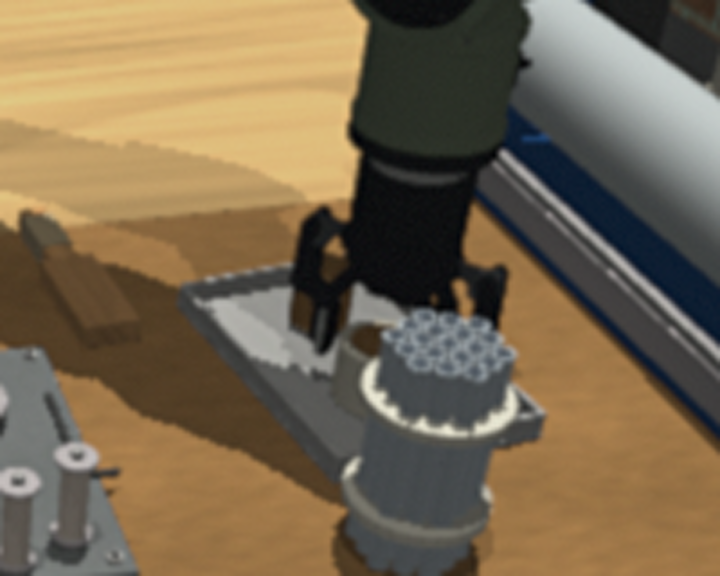

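The roll stands on the tray floor at crop (365,370), with the left finger at (325,330) clear of it. Rising straight up.

Emit:
{"op": "servo_tool", "data": {"targets": [[[0, 0, -0.03], [0, 0, 0], 0.9], [[0, 0, -0.1], [0, 0, 0], 0.9], [[0, 0, -0.2], [0, 0, 0], 0.9], [[0, 0, -0.3], [0, 0, 0], 0.9], [[0, 0, -0.42], [0, 0, 0], 0.9], [[0, 0, -0.54], [0, 0, 0], 0.9], [[0, 0, -0.64], [0, 0, 0], 0.9], [[0, 0, -0.68], [0, 0, 0], 0.9], [[0, 0, -0.68], [0, 0, 0], 0.9]]}}

```text
time: 9.57
tool_pos: [551.9, 364.2, 189.3]
ee_rot: [3.141, -0.004, 0.694]
force: [0.7, 1.2, -0.2]
finger_gap: 0.899
```

```bash
python3 mv.py 486.3 20.6 180 1.543; python3 -c "
from h import *
a=robot.read_camera('scene')[110:270,350:550]
cv2.imwrite('pics/s7.png',cv2.resize(a[:,:,::-1],None,fx=3.6,fy=3.6,interpolation=cv2.INTER_CUBIC))
a=robot.read_camera('top')[80:300,100:400]
cv2.imwrite('pics/t7.png',cv2.resize(a[:,:,::-1],None,fx=2.6,fy=2.6,interpolation=cv2.INTER_CUBIC))"
```

```text
t 9.57 tool [551.9 364.2 189.3] [ 3.141 -0.004  0.694] gap 0.899 F [ 0.7  1.2 -0.2]
q [-0.78  0.63  0.17  1.55 -0.12  0.97  0.12]
shift [-1.0814  0.8881  0.0326] turn [ 0.0006 -0.0013 -0.2701] dist 349.9
```

View pics/s7.png

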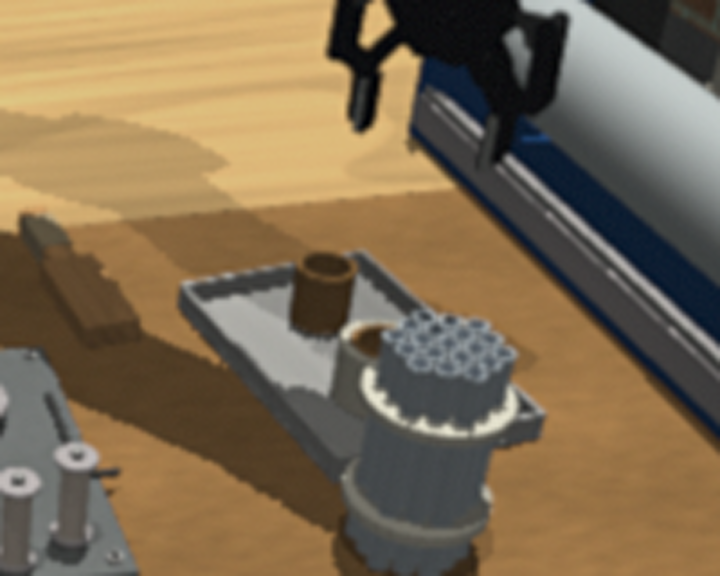

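View pics/t7.png

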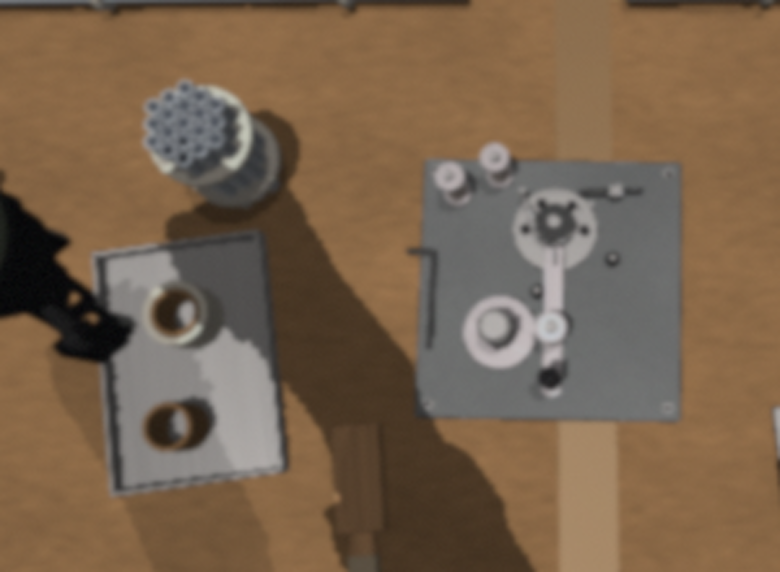

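The roll stands upright in the tray at top crop (176,313), the old core is untouched, and the post is at (550,378). Next I move to the thumb post.

Emit:
{"op": "servo_tool", "data": {"targets": [[[-0.1, 0.09, 0], [0, 0, 0.03], 0.8], [[-0.2, 0.18, 0], [0, 0, 0.07], 0.7], [[-0.32, 0.27, 0], [0, 0, 0.11], 0.6], [[-0.44, 0.36, 0], [0, 0, 0.15], 0.6], [[-0.56, 0.46, 0], [0, 0, 0.19], 0.6], [[-0.68, 0.56, 0], [0, 0, 0.23], 0.6], [[-0.8, 0.66, 0], [0, 0, 0.27], 0.6], [[-0.9, 0.76, 0], [0, 0, 0.31], 0.6], [[-1.0, 0.85, 0], [0, 0, 0.35], 0.6], [[-1.0, 0.888, 0], [0, 0, 0.39], 0.6]]}}

```text
time: 10.5
tool_pos: [498.6, 27.5, 185.5]
ee_rot: [3.139, 0.001, -0.536]
force: [0.7, -0.9, -0.1]
finger_gap: 0.601
```

```bash
python3 mv.py 486.3 20.6 160 -1.599
```

```text
t 10.5 tool [498.6  27.5 185.5] [ 3.139e+00  1.000e-03 -5.360e-01] gap 0.601 F [ 0.7 -0.9 -0.1]
q [-0.57  0.43  0.52  1.99 -0.3   0.79 -0.41]
shift [-0.0281  0.0487  0.1021] turn [ 9.000e-04 -1.000e-04  3.382e-01] dist 29.1
```

Emit:
{"op": "servo_tool", "data": {"targets": [[[-0.015, 0.025, 0.02], [0, 0, 0.035], 0.6], [[-0.028, 0.048, 0.04], [0, 0, 0.07], 0.6], [[-0.028, 0.048, 0.06], [0, 0, 0.11], 0.6], [[-0.028, 0.048, 0.08], [0, 0, 0.15], 0.6], [[-0.028, 0.048, 0.1], [0, 0, 0.19], 0.6], [[-0.028, 0.048, 0.1], [0, 0, 0.23], 0.6], [[-0.028, 0.048, 0.1], [0, 0, 0.27], 0.6], [[-0.028, 0.048, 0.1], [0, 0, 0.31], 0.6], [[-0.028, 0.048, 0.1], [0, 0, 0.338], 0.6], [[-0.028, 0.048, 0.1], [0, 0, 0.338], 0.6]]}}

```text
time: 11.33
tool_pos: [488.2, 26.0, 160.0]
ee_rot: [3.14, -0.002, -1.591]
force: [0.2, -0.0, -0.0]
finger_gap: 0.603
```

```bash
python3 mv.py 486.3 20.6 62 -1.599;  python3 -c "
from h import *
a=robot.read_camera('scene')[110:270,230:430]
cv2.imwrite('pics/s8.png',cv2.resize(a[:,:,::-1],None,fx=3.6,fy=3.6,interpolation=cv2.INTER_CUBIC))"
```

```text
t 11.33 tool [488.2  26.  160. ] [ 3.140e+00 -2.000e-03 -1.591e+00] gap 0.603 F [ 0.2 -0.  -0. ]
q [-0.75  0.54  0.79  2.05 -0.54  0.78 -1.22]
shift [0.0212 0.0064 0.3922] turn [ 0.0006 -0.0005  0.0025] dist 98.2
```

View pics/s8.png

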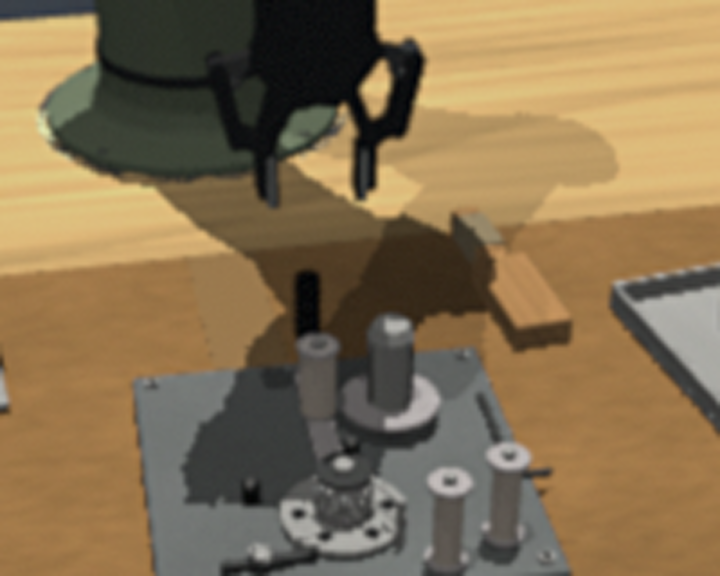

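The post (crop 307,300) lies between the finger tips (265 and 365), slightly left of centre. I correct by about 6 mm and go down.

Emit:
{"op": "servo_tool", "data": {"targets": [[[0.022, 0.006, 0.02], [0, 0, 0.0025], 0.6], [[0.022, 0.006, 0.08], [0, 0, 0.0025], 0.6], [[0.022, 0.006, 0.16], [0, 0, 0.0025], 0.6], [[0.022, 0.006, 0.24], [0, 0, 0.0025], 0.6], [[0.022, 0.006, 0.32], [0, 0, 0.0025], 0.6], [[0.022, 0.006, 0.38], [0, 0, 0.0025], 0.6], [[0.022, 0.006, 0.392], [0, 0, 0.0025], 0.6], [[0.022, 0.006, 0.392], [0, 0, 0.0025], 0.6], [[0.022, 0.006, 0.392], [0, 0, 0.0025], 0.6]]}}

```text
time: 12.13
tool_pos: [487.3, 20.2, 63.5]
ee_rot: [-3.141, -0.0, -1.594]
force: [0.2, -0.3, 1.1]
finger_gap: 0.601
```

```bash
python3 mv.py 486.3 20.6 62 -1.599;  python3 -c "
from h import *
a=robot.read_camera('scene')[110:270,230:430]
cv2.imwrite('pics/s9.png',cv2.resize(a[:,:,::-1],None,fx=3.6,fy=3.6,interpolation=cv2.INTER_CUBIC))"
```

```text
t 12.13 tool [487.3  20.2  63.5] [-3.141 -0.    -1.594] gap 0.601 F [ 0.2 -0.3  1.1]
q [-0.6   0.68  0.6   2.1  -0.72  0.57 -1.07]
shift [-0.0016  0.0041  0.0059] turn [-0.     -0.      0.0016] dist 1.8
```

View pics/s9.png

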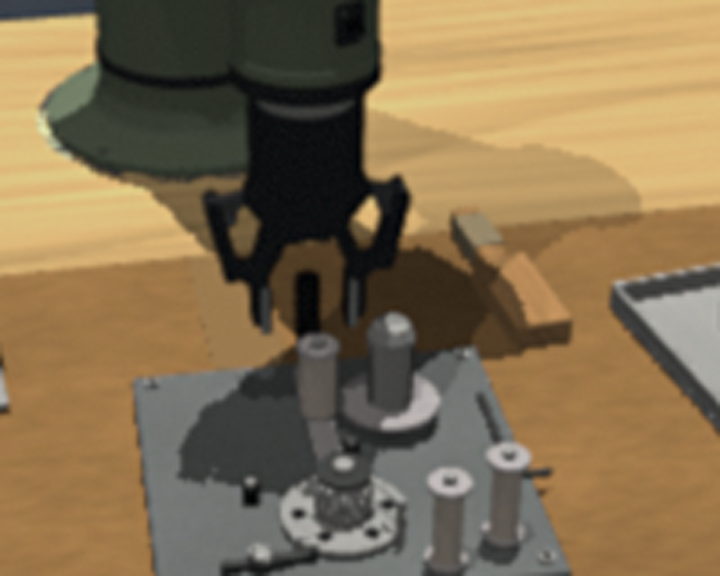

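The post (crop 307,300) is centred between the finger tips (262 and 352). Closing on it.

Emit:
{"op": "servo_tool", "data": {"targets": [[[0, 0, 0], [0, 0, 0], 0.4], [[0, 0, 0], [0, 0, 0], 0.2], [[0, 0, 0], [0, 0, 0], 0.05], [[0, 0, 0], [0, 0, 0], 0.05], [[0, 0, 0], [0, 0, 0], 0.05], [[0, 0, 0], [0, 0, 0], 0.05], [[0, 0, 0], [0, 0, 0], 0.05]]}}

```text
time: 12.77
tool_pos: [487.5, 20.6, 63.6]
ee_rot: [-3.141, 0.0, -1.594]
force: [-0.9, -0.7, 8.8]
finger_gap: 0.195
```

```bash
cat > arc.py <<'E'
from mv import *
import sys
# path of post about pivot, from current pose; angles th
P=np.array([631.2,16.6]); s=robot.read_state(); R=Ro.from_euler('xyz',s['ee_rot'])
c=s['tool_pos']; r=c[:2]-P; a0=np.arctan2(r[1],r[0])%(2*np.pi)
print('t',round(s['time'],2),'r',np.linalg.norm(r),'th now',a0-np.pi+0.0277,'gap',s['finger_gap'],'F',s['force'],'q',np.round(s['qpos'],2),c)
y0=s['ee_rot'][2]
for th in map(float,sys.argv[1:]):
    a=np.pi-0.0277+th; X=np.array([P[0]+145*np.cos(a),P[1]+145*np.sin(a),c[2]])
    d=R.inv().apply(X-c)/250; rv=(R.inv()*Ro.from_euler('xyz',[np.pi,0,-1.599+th])).as_rotvec()/np.pi
    print(th,np.round(d,3),np.round(rv,3))
E
python3 arc.py 0 .07 .14 .21 .28 .35 .42
```

```text
t 12.77 r 143.75283900507057 th now 7.376368063710323e-05 gap 0.19487657000395447 F [-0.93092083 -0.7320765   8.76450676] q [-0.6   0.68  0.6   2.1  -0.72  0.57 -1.07] [487.50201423  20.57084476  63.56317018]
0.0 [-0.     0.005 -0.   ] [-0.     0.     0.002]
0.07 [ 0.041  0.004 -0.   ] [-0.     0.    -0.021]
0.14 [ 0.081 -0.    -0.   ] [-0.     0.    -0.043]
0.21 [ 0.121 -0.007 -0.   ] [-0.     0.    -0.065]
0.28 [ 0.16  -0.017 -0.   ] [-0.     0.    -0.088]
0.35 [ 0.199 -0.029 -0.   ] [-0.   -0.   -0.11]
0.42 [ 0.237 -0.044  0.   ] [-0.    -0.    -0.132]
```

Emit:
{"op": "servo_tool", "data": {"targets": [[[0.02, 0, 0], [0, 0, -0.011], 0.05], [[0.041, -0.001, 0], [0, 0, -0.022], 0.05], [[0.061, -0.003, 0], [0, 0, -0.033], 0.05], [[0.081, -0.005, 0], [0, 0, -0.044], 0.05], [[0.101, -0.008, 0], [0, 0, -0.055], 0.05], [[0.121, -0.012, 0], [0, 0, -0.066], 0.05], [[0.14, -0.017, 0], [0, 0, -0.077], 0.05], [[0.16, -0.022, 0], [0, 0, -0.088], 0.05], [[0.16, -0.022, 0], [0, 0, -0.088], 0.05], [[0.16, -0.022, 0], [0, 0, -0.088], 0.05]]}}

```text
time: 13.6
tool_pos: [491.7, -18.7, 63.5]
ee_rot: [-3.141, 0.002, -1.317]
force: [-4.7, 7.5, 12.1]
finger_gap: 0.191
```

```bash
python3 arc.py .28 .35 .42 .49 .56 .63 .68 .7;  python3 -c "
from h import *
a=robot.read_camera('scene')[110:270,230:430]
cv2.imwrite('pics/s10.png',cv2.resize(a[:,:,::-1],None,fx=3.6,fy=3.6,interpolation=cv2.INTER_CUBIC))"
```

```text
t 13.6 r 143.9143962111729 th now 0.2755121833534366 gap 0.1912636409257897 F [-4.65477203  7.45604359 12.07359622] q [-0.46  0.66  0.52  2.09 -0.63  0.55 -0.8 ] [491.68199044 -18.69983632  63.49525563]
0.28 [ 0.003  0.004 -0.   ] [-0.     0.001  0.001]
0.35 [ 0.043  0.003 -0.   ] [-0.     0.001 -0.022]
0.42 [ 0.084 -0.001 -0.   ] [-0.     0.001 -0.044]
0.49 [ 0.124 -0.008 -0.   ] [-0.     0.001 -0.066]
0.56 [ 0.163 -0.018 -0.   ] [-0.     0.001 -0.089]
0.63 [ 0.202 -0.031 -0.   ] [-0.     0.001 -0.111]
0.68 [ 0.228 -0.041 -0.   ] [-0.     0.001 -0.127]
0.7 [ 0.239 -0.046 -0.   ] [-0.     0.001 -0.133]
```

View pics/s10.png

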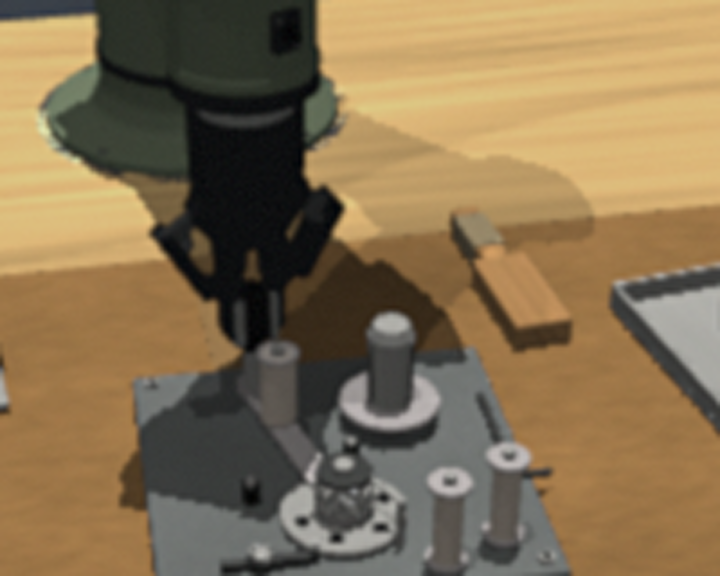

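The arm has swung to about 0.28 rad with the post pinched (post at crop 252,310, idler at 278,385). Continuing along the arc.

Emit:
{"op": "servo_tool", "data": {"targets": [[[0.025, 0, 0], [0, 0, -0.012], 0.05], [[0.05, -0.001, 0], [0, 0, -0.025], 0.05], [[0.075, -0.004, 0], [0, 0, -0.039], 0.05], [[0.1, -0.008, 0], [0, 0, -0.053], 0.05], [[0.125, -0.013, 0], [0, 0, -0.067], 0.05], [[0.15, -0.019, 0], [0, 0, -0.081], 0.05], [[0.175, -0.026, 0], [0, 0, -0.095], 0.05], [[0.2, -0.034, 0], [0, 0, -0.11], 0.05], [[0.224, -0.042, 0], [0, 0, -0.124], 0.05], [[0.233, -0.046, 0], [0, 0, -0.128], 0.05]]}}

```text
time: 14.48
tool_pos: [518.0, -72.2, 63.5]
ee_rot: [-3.14, 0.001, -0.912]
force: [-4.1, 10.1, 10.2]
finger_gap: 0.197
```

Emit:
{"op": "servo_tool", "data": {"targets": [[[0, 0, 0], [0, 0, 0], 0.05], [[0, 0, 0], [0, 0, 0], 0.05], [[0, 0, 0], [0, 0, 0], 0.05], [[0, 0, 0], [0, 0, 0], 0.05], [[0, 0, 0], [0, 0, 0], 0.05]]}}

```text
time: 14.9
tool_pos: [517.5, -71.6, 63.5]
ee_rot: [-3.141, 0.002, -0.914]
force: [-3.6, 8.5, 10.0]
finger_gap: 0.192
```

```bash
python3 arc.py .68 ;  python3 -c "
from h import *
a=robot.read_camera('scene')[110:270,230:430]
cv2.imwrite('pics/s11.png',cv2.resize(a[:,:,::-1],None,fx=3.6,fy=3.6,interpolation=cv2.INTER_CUBIC))
a=robot.read_camera('top')[80:300,100:400]
cv2.imwrite('pics/t11.png',cv2.resize(a[:,:,::-1],None,fx=2.6,fy=2.6,interpolation=cv2.INTER_CUBIC))"
```

```text
t 14.9 r 143.87326453180503 th now 0.6874849774117872 gap 0.1919131063388442 F [-3.552391    8.51018393  9.99942947] q [-0.27  0.66  0.41  2.01 -0.48  0.57 -0.44] [517.52227394 -71.58668179  63.51706474]
0.68 [-0.004  0.005  0.   ] [-0.     0.     0.001]
```

View pics/s11.png

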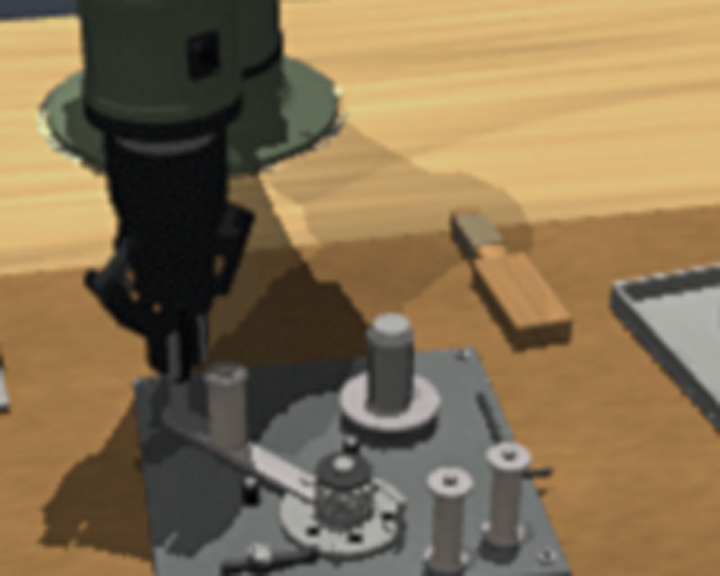

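View pics/t11.png

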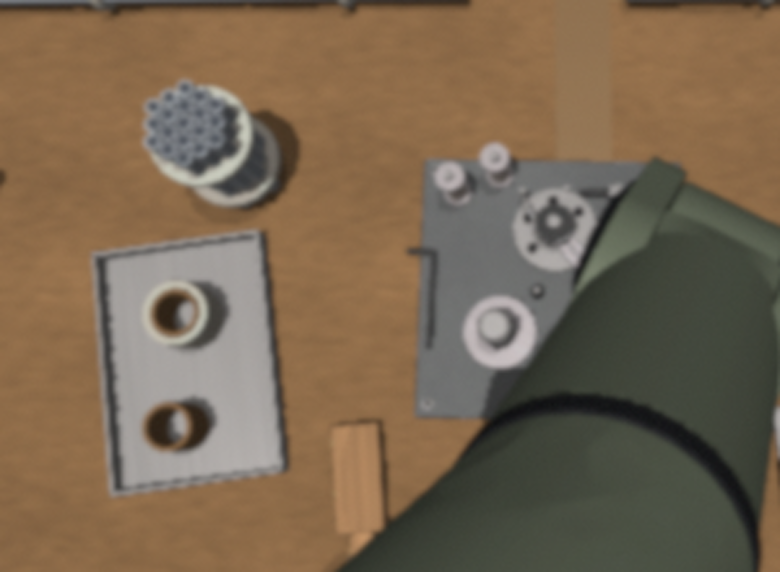

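```bash
python3 -c "
from h import *
for th in (.55,.6,.65,.687,.75):
  a=np.pi-.0277+th; print(th,(proj('scene',(631.2+100*np.cos(a),16.6+100*np.sin(a),82))-[230,110])*3.6)
s=robot.read_state(); print(s['time'],s['force'],s['dq'].round(4))"
```

```text
0.55 [239.17745015 360.47825678]
0.6 [233.21155188 363.41850047]
0.65 [227.47074463 366.53296232]
0.687 [223.37561979 368.94684122]
0.75 [216.71968962 373.26374733]
15.0 [-3.39944481  8.24348665 10.3452221 ] [ 0.001  -0.0001 -0.0017  0.0012  0.0004 -0.0001  0.0013]
```

The idler's position in the image (crop 227,372) fits an arm angle of about 0.65–0.73 rad, which agrees with the 0.687 from kinematics. The arm is steady with about 9 N of spring force, and the roll is upright in the tray. Handing in.

```bash
python3 -c "
from plant import robot
print(robot.sign_off()); s=robot.read_state(); print(s['time'],s['force'],s['finger_gap'],s['tool_pos'])"
```

```text
the job is handed in; nothing more can be done
None
the job is handed in; nothing more can be done
```

I slid the used-up roll up off the spindle, stood it in the free half of the tray and let go. Then I pinched the thumb post and swung the tensioner arm back past the click. I handed the job in at about 15 s of the 58 s allowed, with the post still held; no verdict is reported.

- **Arm angle:** the tool pose gives about 0.69 rad, and the idler roller's place in the last scene picture fits 0.65–0.73 rad. That is past 0.58 and short of the 0.85 stop.
- **Hold:** about 9 N of sideways force at the post matches the spring. The fingers were steady at a gap of 0.19, closed on the post.
- **Roll and other things:** the last top picture shows the roll upright in the tray, with the old core, tubes, tamper and hex key where they were. The knife and full roll were outside the last pictures I viewed.
- **Not checked directly:** I could not see the pawl, so that it lies back at the disc is inferred from the arm angle. When I set the roll down it touched the tray floor at 30 N for a moment. I backed off before opening the fingers.

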